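# Stand the fallen bookend up and close the row

### The job

The wooden bookend has fallen on its back in front of the row of sample boards. Without lifting it off the bench, push it over with the fingers so that it stands upright on its weighted foot, then push it along the bench until its upright bears flat against the last board of the row, its whole width on the board. Leave the glue bottle, jar and pliers alone.

Things in the scene. Friction and masses are not known exactly. Their poses are not given: they have to be found in the camera images.
- bookend: loose L-shaped wooden bookend, 100 wide, about 0.5 kg: upright 110 high, 12 thick; foot 90 long, 16 thick. Origin: middle of the outer heel edge, where the upright's back meets the foot's underside. x runs along the foot from heel to toe, z up the upright's back, y along the width. Starts on its back: upright flat on the bench, its top towards the row, foot sticking straight up (x up) on the side away from the row
- push (a point): point on the foot's inner side (its top side when it stands, with a thin steel plate), body x = 70, z = 16. Pushed here away from the row, the bookend tips about its heel edge with little sliding. The foot holds most of the weight: tipped past about 35 degrees it falls onto its foot by itself, and then the foot points away from the row
- heel_left (a point): point on the back of the upright, 45 to the +y side of the middle and 5 above the underside of the foot
- heel_right (a point): point on the back of the upright, 45 to the -y side of the middle and 5 above the underside of the foot
- toe (a point): middle of the toe end face of the foot (body x = 90, z = 8)
- row: tight row of seven standing wooden sample boards with a dark end block, about 130 long; fixed, does not give. Origin: on the bench, middle of the outer face of the last board (170 wide, 150 high), the face that looks at the bookend. x points level out of that face towards the bookend, y along the face, z up. Other boards 135 to 165 high, 150 to 170 wide
- glue: yellow plastic glue bottle, diameter 54, height 150, standing loose beside the work; origin at the centre of its underside, z up
- jar: glass jar with a steel lid, diameter 70, height 85, standing loose beside the work; origin at the centre of its underside, z up
- pliers: blue-handled pliers lying loose on the bench, about 155 long, 60 wide, 16 high; origin on the bench at the pivot, x towards the jaws
Not all that is in view belongs to the job. What is meant by the bookend is not orange, and is the smaller of those in its own colour.

How it is judged:
By the outcome, as a careful person would: the job done as asked, in the order asked, and still so for the second after the job is handed in, with the robot touching nothing.
It also fails if it takes over 51 s, if anything falls off the work surface, if the arm or the gripper's body presses on something with over 40 N, if the wrist force passes 120 N, or if a joint passes its speed limit or range.

### The arm

A 6-joint arm with a two-finger parallel gripper is mounted at the origin on the work surface. World frame = base frame: x ahead of the robot, y to its left, z up, the work surface at z = 0. Lengths are in mm, angles in rad, forces in N, time in s.
With the tool pointing down it reaches from about 275 to 725 mm from the base axis. Payload 15.9 kg.
Tool frame: the origin (TCP) lies at the very end of the fingers, on their centre line; the grasp point (between the pads) lies 19 mm behind it; z points along the fingers, y is the direction in which the jaws open and shut (so a half turn about z gives the same grasp; the last joint's range is limited). The gripper opens to 85 mm and grips with 20 to 120 N. Pads are 22 mm wide; open, the fingers measure 114 mm over their backs; the gripper's body (76 mm by 85 mm) begins 54 mm behind the grasp point. The pads swing forward as they close: fully open they stand 13 mm farther back than shut.
Start: joints at [1.279, 0.213, -0.034, 1.323, 0, 1.571], TCP at [143.832, 478.85, 231.306] pointing down, gripper open.
Joint ranges: [-2.98, 2.98], [-0.74, 1.72], [-1.14, 1.35], [-2.1, 2.04], [-1.57, 1.44], [-3.14, 3.14]. Speed limits (rad/s): [1.89, 1.89, 2.39, 2.57, 3.14, 3.14].

### API

Orientations are given as a unit quaternion [x, y, z, w].
In Python, from workcell import * gives the robot as it stands.
- The arm moves only by the tool send_rows, never from a script. Its argument "targets" is text: rows parted by semicolons, each of 7 numbers parted by spaces: the turn, a rotation vector about the world's x, y, z in rad, then the shift along the world's x, y, z in mm, then the finger opening in mm, from 0 to 85.4. In form: ax ay az tx ty tz jaw; .... A call has 1 to 20 rows; each row shifts and turns the commanded pose from where the row before left it; what a row does not reach is not made up. A row lasts 1/8 s, in which the tool goes at most 62.5 mm and 10.7 degrees, less where a joint would pass 70% of its speed; a pose out of reach is approached as far as the arm can. A call with a gripper value outside its range is refused whole. The fingers move at their own pace and stop on an object; the grip force is fixed at half the most. Time passes only in rows, so rows that do not move let the fingers close. It gives the time, the measured TCP pose, the force and the opening at its end, in the units of the state.
- observe(): the state, without advancing time (a new reading comes with each control period).
- grab_frame(name): name is "side" or "top"; returns a dict with "image" (400x640x3 uint8, blue, green, red), "fx", "fy", "cx", "cy" (pixels), "T" (4x4, takes a point from camera to world coordinates). Camera axes: x right, y up, looking along -z (the intrinsics and any distortion apply to the point x, -y, -z); pixel columns grow to the right and rows downward; lengths in mm; the calibration is good to about 2 mm. A picture is of the moment at which its call begins. There is no depth.
- sign_off(): hands the job in, once; it reports no verdict.
Trained networks look in a picture, given as the dict that the camera call returned (one of the last four; its "shot" number tells which), for a name from the list of things; names that differ only in an ending like _2 or _b are one class to them, and where a whole thing is asked for, a point or a joint stands for the part that bears it (a point fixed in the world has none). Each returns a list of dicts, best first, with "score" (0 to 1); they miss things now and then, are a little off and sometimes report something else, mostly with a low value. They report only what shows in the picture. A call takes as long as a camera call. They do not tell look-alikes from the thing itself.
- spot_in(picture, name): "pixel" ([column, row] in pixels, amid what is visible of it).
- cut_out(picture, name): "mask" (400x640 bool, what is visible of it) and "pixel" ([column, row] in pixels, amid what is visible of it).
The state is a dict: "time": time; "q": joint angles; "joint_velocities": joint speeds; "tau": joint torques, N m; "eef_pos": TCP position; "eef_rot": TCP orientation; "contact_force": force on the tool from outside, world axes, zero at the start; "torque": the same for the moment, N m; "finger_gap": opening from 0.0 (shut) to 1.0 (fully open).
Only numpy, scipy, OpenCV 4.12 (cv2) and the standard library are available. Lean on these libraries where they do the work, as an engineer would, in place of code of your own. Each camera call takes 0.05 s, during which the arm holds its last target.

## Working session

There is one attempt and no reset: what is moved stays moved. The work goes in short steps, Python scripts to look and compute and a tool call to move; the robot and the scene stay as the last step left them, time stands still between calls to the robot, and variables do not carry over. Pictures are saved under pics/ and viewed, and the job is handed in when it is done.

Besides the shell and the picture viewer there is one more tool, called after ">>>" as a command line: name --argument value ..., lists and objects as JSON in quotes. send_rows: Moves the arm, as the interface text tells. Its arguments: {"type":"object","properties":{"targets":{"type":"string"}},"required":["targets"]}

```bash
mkdir -p pics; ls; python3 - <<'E'
from workcell import *
import cv2,numpy as np
s=observe();print(s)
for n in("side","top"):
    f=grab_frame(n);cv2.imwrite(f"pics/{n}0.png",f["image"])
    print(n,f["fx"],f["fy"],f["cx"],f["cy"],np.round(f["T"],3).tolist(),[k for k in f])
    for o in("bookend","push","row","glue","jar","pliers"):
        print(o,[(np.round(d["pixel"]).tolist(),round(d["score"],2)) for d in spot_in(f,o)])
E
```

```text
pics
{'time': 0.0, 'q': array([ 1.27899752e+00,  2.13367906e-01, -3.50663312e-02,  1.32350316e+00,
       -1.29436085e-05,  1.57076324e+00]), 'joint_velocities': array([-0.00012161,  0.00125015, -0.00036389,  0.00046384,  0.00064676,
       -0.00024268]), 'tau': array([-1.64625162e-03, -6.86153841e+01,  4.87121272e+01,  1.75138906e-02,
       -2.68530366e-04, -2.28806618e-05]), 'eef_pos': array([143.74192226, 478.53080965, 230.80742395]), 'eef_rot': array([ 1.45365942e-01,  9.89377793e-01, -5.65413016e-04, -7.65520262e-05]), 'contact_force': array([-0.88387486, -0.03943609, -0.07990048]), 'torque': array([0.02119122, 0.02702785, 0.01101946]), 'finger_gap': 1.0008891159599047}
side 470.4261389625473 470.4261389625473 314.29210741757 199.4527807942448 [[0.848, 0.29, -0.444, -175.992], [-0.53, 0.495, -0.689, -947.99], [0.02, 0.819, 0.573, 909.395], [0.0, 0.0, 0.0, 1.0]] ['image', 'fx', 'fy', 'cx', 'cy', 'T', 'shot']
bookend [([279.0, 325.0], 0.89), ([212.0, 183.0], 0.64), ([324.0, 204.0], 0.57)]
push [([324.0, 204.0], 0.83), ([218.0, 184.0], 0.79), ([278.0, 322.0], 0.6)]
row [([368.0, 236.0], 0.59)]
glue [([416.0, 218.0], 0.91)]
jar [([355.0, 170.0], 0.75)]
pliers []
top 373.1248640007915 373.1248640007915 320.95650294086636 205.16703267048555 [[-0.011, 0.982, -0.191, 230.406], [-1.0, -0.011, 0.001, 12.783], [-0.001, 0.191, 0.982, 1120.765], [0.0, 0.0, 0.0, 1.0]] ['image', 'fx', 'fy', 'cx', 'cy', 'T', 'shot']
bookend [([212.0, 287.0], 0.75), ([427.0, 298.0], 0.66)]
push [([211.0, 283.0], 0.96), ([427.0, 294.0], 0.7), ([311.0, 186.0], 0.69)]
row []
glue [([387.0, 125.0], 0.95), ([261.0, 121.0], 0.66)]
jar [([258.0, 120.0], 0.68)]
pliers [([344.0, 132.0], 0.94), ([312.0, 188.0], 0.38)]
```

View pics/side0.png

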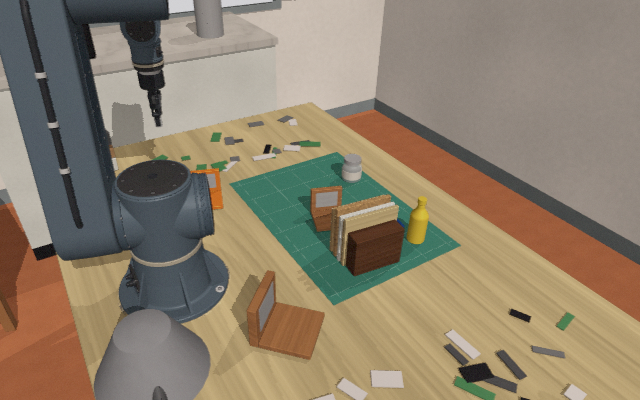

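View pics/top0.png

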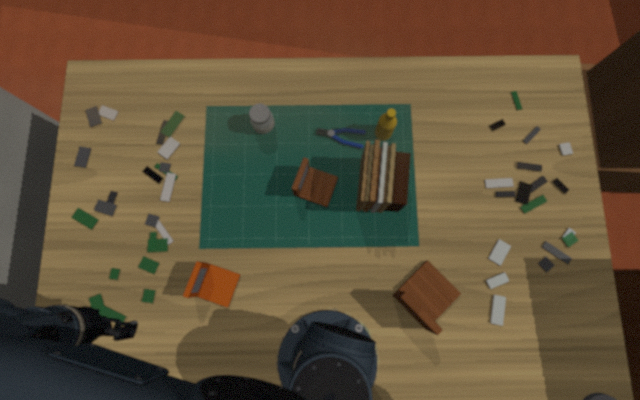

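Candidates in the top picture are orange (212,287), large brown (427,298) and small brown (314,186). The job wants the non-orange, smaller brown one, which is the one at (314,186) next to the row. I'll confirm this in a crop and fit the poses.

```bash
cat > h.py <<'E'
from workcell import *
import cv2,numpy as np
from scipy.optimize import minimize
from scipy.spatial.transform import Rotation as R
def proj(f,P):
    T=f["T"];p=(np.atleast_2d(P)-T[:3,3])@T[:3,:3]
    return np.c_[f["cx"]+f["fx"]*p[:,0]/-p[:,2], f["cy"]+f["fy"]*(-p[:,1])/-p[:,2]]
def unproj(f,px,z):
    T=f["T"];d=T[:3,:3]@np.array([(px[0]-f["cx"])/f["fx"],-(px[1]-f["cy"])/f["fy"],-1])
    o=T[:3,3];return o+d*(z-o[2])/d[2]
def box(x0,x1,y0,y1,z0,z1):
    return np.array([[x,y,z] for x in(x0,x1) for y in(y0,y1) for z in(z0,z1)],float)
B=[box(0,12,-50,50,0,110),box(0,90,-50,50,0,16)]
def sil(f,parts,Rm,t,S=4):
    m=np.zeros((400*S,640*S),np.uint8)
    for b in parts:
        q=proj(f,b@Rm.T+t); h=cv2.convexHull(((q+.5)*S).astype(np.float32).reshape(-1,1,2)).astype(np.int32)
        cv2.fillConvexPoly(m,h,1)
    return cv2.resize(m.astype(np.float32),(640,400),interpolation=cv2.INTER_AREA)
# bookend: yaw = direction (world) of body x when standing; lying: body x up
def Rbody(yaw,tip=0.0): # tip 0 standing, pi/2 on its back
    return R.from_euler('z',yaw).as_matrix()@R.from_euler('y',-tip).as_matrix()
E
python3 - <<'E'
from h import *
fs={n:grab_frame(n) for n in("side","top")}
for n,f in fs.items():
    im=f["image"]
    c=(270,440,150,280) if n=="side" else (230,430,90,225)
    cr=cv2.resize(im[c[2]:c[3],c[0]:c[1]],None,fx=4,fy=4,interpolation=cv2.INTER_CUBIC)
    cr=cv2.convertScaleAbs(cr,alpha=1.4,beta=10)
    cv2.imwrite(f"pics/{n}_crop.png",cr)
    for o in("bookend","row","glue","jar","pliers"):
        for d in cut_out(f,o):
            ys,xs=np.nonzero(d["mask"]);print(n,o,round(d["score"],2),np.round(d["pixel"]),len(xs),xs.min(),xs.max(),ys.min(),ys.max())
            np.save(f"m_{n}_{o}_{int(d['pixel'][0])}.npy",d["mask"])
f=fs["top"]
for p,z in [((427,298),0),((314,186),0),((380,175),150),((387,125),100),((261,121),85),((333,134),10)]:print(p,z,np.round(unproj(f,p,z)))
E
```

```text
side bookend 0.87 [214. 184.] 475 197 222 169 208
side bookend 0.74 [276. 324.] 3937 247 324 270 359
side row 0.67 [367. 234.] 4591 330 404 195 275
side glue 0.58 [419. 218.] 781 407 429 195 244
side jar 0.93 [352. 165.] 493 342 361 154 182
top bookend 0.9 [310. 183.] 1298 292 336 159 206
top bookend 0.61 [423. 298.] 2584 392 459 261 334
top bookend 0.55 [208. 286.] 1647 183 238 262 306
top row 0.66 [383. 182.] 3279 356 409 140 212
top glue 0.62 [388. 128.] 490 374 396 109 140
top jar 0.82 [262. 121.] 548 249 273 105 133
top pliers 0.74 [343. 130.] 418 316 364 128 148
top pliers 0.21 [311. 185.] 1363 291 337 158 205
(427, 298) 0 [ 169. -295.    0.]
(314, 186) 0 [509.  32.   0.]
(380, 175) 150 [ 500. -148.  150.]
(387, 125) 100 [ 664. -183.  100.]
(261, 121) 85 [688. 186.  85.]
(333, 134) 10 [674. -29.  10.]
```

View pics/side_crop.png

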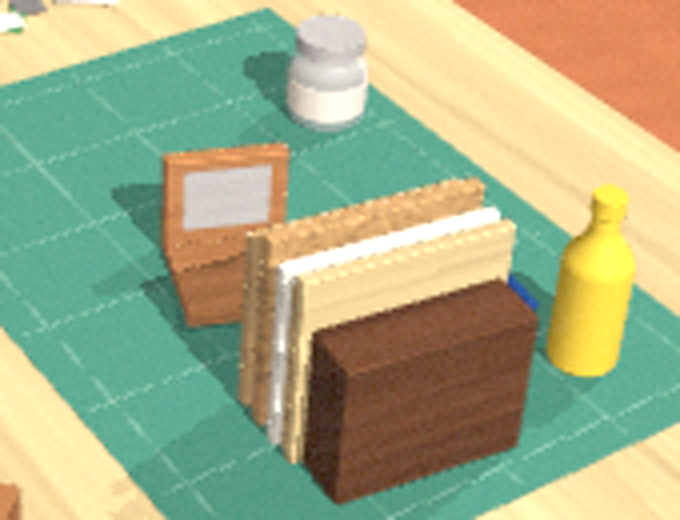

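View pics/top_crop.png

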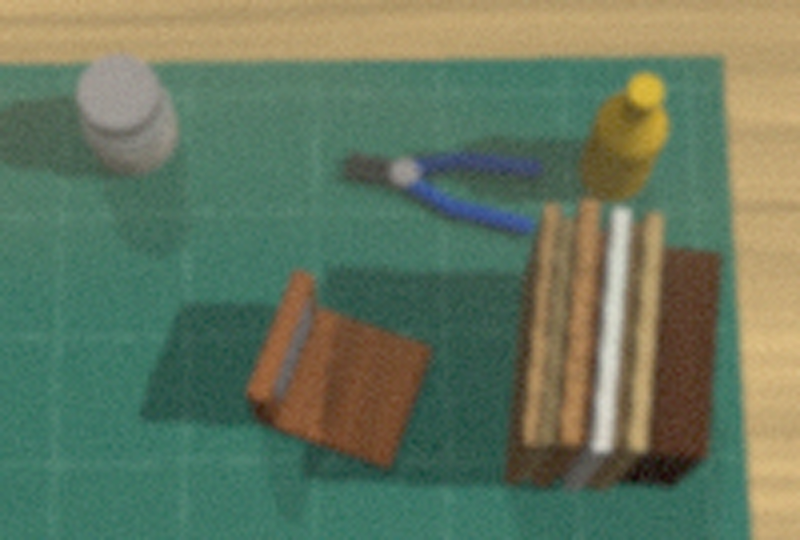

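The crop confirms the target: brown, on the mat, foot up on the left, steel plate facing the row.

```bash
python3 - <<'E'
from h import *
from scipy.optimize import least_squares
fs={n:grab_frame(n) for n in("side","top")}
top=[((90,-50,0),(303.7,157.5)),((90,50,0),(292,188)),((12,-50,110),(338,176.3)),((12,50,110),(327.5,206.7))]
side=[((90,50,0),(310.7,188.7)),((90,-50,0),(342,186.2))]
def fit(flip):
  def res(p):
    Rm=Rbody(p[2],np.pi/2);t=np.array([p[0],p[1],0]);r=[]
    for f,L in((fs["top"],top),(fs["side"],side)):
        P=np.array([a for a,_ in L],float); P[:,1]*=flip
        r.append((proj(f,P@Rm.T+t)-np.array([b for _,b in L])).ravel())
    return np.concatenate(r)
  s=least_squares(res,[509,60,1.57],loss='soft_l1');return s,res(s.x)
for fl in(1,-1):
    s,r=fit(fl);print(fl,s.x,s.cost,np.round(r,1))
# row
f=fs["top"]
print("row top ends",[np.round(unproj(f,p,150)) for p in((366.3,141.3),(361.3,200.8))],"bottom",np.round(unproj(f,(357,210.5),0)))
f=fs["side"];print("side",np.round(unproj(f,(332.5,208),150)),np.round(unproj(f,(330.8,251),0)))
E
```

```text
1 [527.52231636  76.39288288   1.20853809] 1.2659214772276661 [ 0.4 -0.9 -0.3  0.3  0.7  0.2  0.2 -0.2 -0.2 -0.3 -0.7 -0.7]
-1 [537.43765127  76.65897027   1.94147066] 179.8006081433881 [  0.5  27.2  -0.4 -34.5   0.7   1.6  -1.  -57.6  26.8  -9.3 -22.8   6.8]
row top ends [array([ 596., -115.,  150.]), array([430., -96., 150.])] bottom [431. -98.   0.]
side [434. -96. 150.] [ 431. -102.    0.]
```

>>> send_rows --targets "0 0 -0.137 31 -36.4 0 45; 0 0 -0.137 31 -36.4 0 45; 0 0 -0.137 31 -36.4 0 45; 0 0 -0.137 31 -36.4 0 45; 0 0 -0.137 31 -36.4 0 45; 0 0 -0.137 31 -36.4 0 45; 0 0 -0.137 31 -36.4 0 45; 0 0 -0.137 31 -36.4 0 45; 0 0 -0.137 31 -36.4 0 45; 0 0 -0.137 31 -36.4 0 45; 0 0 -0.137 31 -36.4 0 45; 0 0 -0.137 30 -36.4 0 45; 0 0 0 0 0 0 45"

```text
time: 3.02
eef_pos: [516.1, 39.8, 230.8]
eef_rot: [0.825, 0.565, -0.0, 0.0]
contact_force: [-0.4, 1.5, -0.7]
finger_gap: 0.529
```

>>> send_rows --targets "0 0 0 -1 1 -45 45; 0 0 0 0 0 -45 45; 0 0 0 0 0 -45 45; 0 0 0 0 0 -33 45; 0 0 0 0 0 0 45"

```text
time: 3.65
eef_pos: [511.8, 43.5, 61.7]
eef_rot: [0.823, 0.568, -0.002, -0.001]
contact_force: [-0.0, -0.2, 0.9]
finger_gap: 0.532
```

```bash
cat > look.py <<'E'
from h import *
import sys
tag=sys.argv[1]
o=[]
for n in("side","top"):
    f=grab_frame(n);c=(260,430,120,290) if n=="side" else (230,430,90,260)
    k=cv2.resize(f["image"][c[2]:c[3],c[0]:c[1]],None,fx=3,fy=3,interpolation=cv2.INTER_CUBIC)
    np.save(f"{n}_{tag}.npy",f["image"])
    cv2.imwrite(f"pics/{n}_{tag}.png",cv2.convertScaleAbs(k,alpha=1.4,beta=10))
s=observe();print(s["time"],np.round(s["eef_pos"],1),np.round(s["contact_force"],1))
E
python3 look.py a
```

```text
3.75 [514.1  43.4  64.5] [ 1.1 -0.6  0.4]
```

View pics/side_a.png

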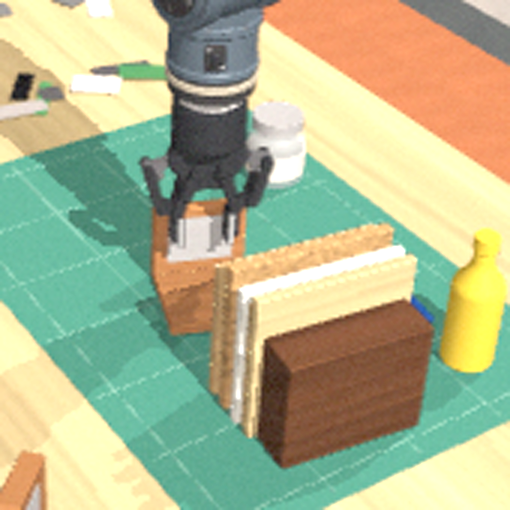

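View pics/top_a.png

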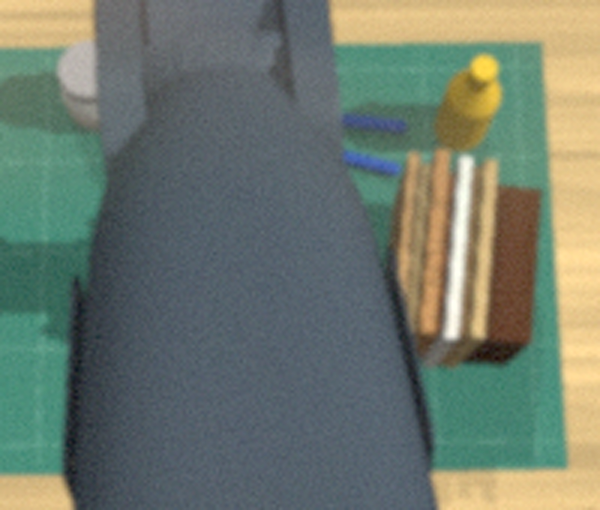

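Side view: both fingertips are in front of the steel plate on the row side, clear of the upright. Now I'll push.

>>> send_rows --targets "0 0 0 2.8 7.5 0 45; 0 0 0 2.8 7.5 0 45; 0 0 0 2.8 7.5 0 45; 0 0 0 2.8 7.5 0 45; 0 0 0 2.8 7.5 0 45"

```text
time: 4.38
eef_pos: [528.0, 81.2, 63.3]
eef_rot: [0.824, 0.567, -0.0, -0.0]
contact_force: [0.2, -0.0, -0.2]
finger_gap: 0.527
```

```bash
python3 look.py b
```

```text
4.475 [528.1  81.4  63.2] [-0.7 -0.6  1. ]
```

View pics/side_b.png

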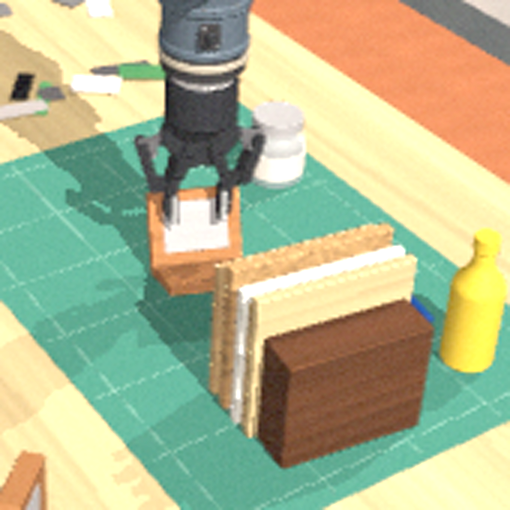

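It's tipping, roughly 30° so far with no load spikes. I'll keep pushing.

>>> send_rows --targets "0 0 0 3.6 9.4 0 45; 0 0 0 4.3 11.2 0 45; 0 0 0 4.3 11.2 0 45; 0 0 0 1.5 4 0 45; 0 0 0 0 0 0 45"

```text
time: 5.1
eef_pos: [541.6, 116.7, 63.2]
eef_rot: [0.824, 0.567, -0.0, -0.0]
contact_force: [-0.0, 0.5, 0.6]
finger_gap: 0.527
```

```bash
python3 look.py c
```

```text
5.2 [541.4 116.2  63.3] [-0.4 -0.4 -0.8]
```

View pics/side_c.png

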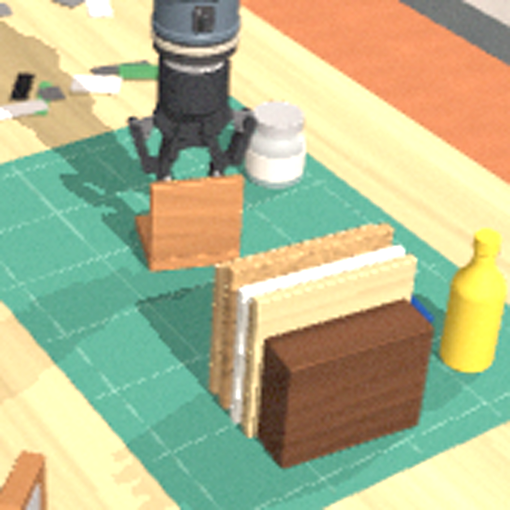

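The bookend now stands upright with its foot away from the row. I'll raise the fingers, move past the toe and re-measure.

>>> send_rows --targets "0 0 0 0 0 45 45; 0 0 0 0 0 45 45; 0 0 0 10 23 0 45; 0 0 0 10 23 0 45; 0 0 0 9 26 0 45; 0 0 0 0 0 0 45"

```text
time: 5.95
eef_pos: [570.7, 189.3, 153.0]
eef_rot: [0.823, 0.568, -0.0, -0.0]
contact_force: [-0.4, -0.6, -0.4]
finger_gap: 0.523
```

```bash
python3 look.py d
```

```text
6.05 [570.3 187.9 153.2] [-0.3  0.3 -0.4]
```

View pics/side_d.png

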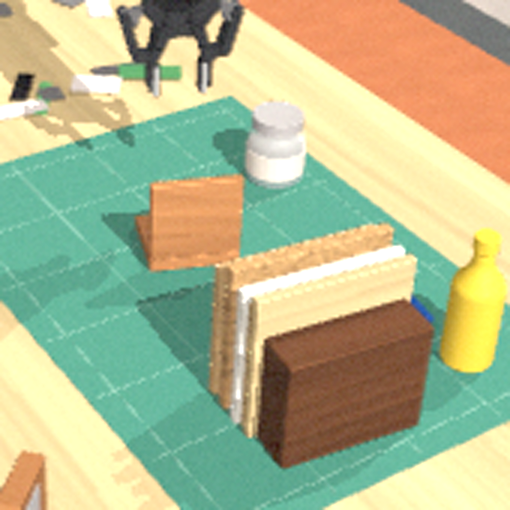

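View pics/top_d.png

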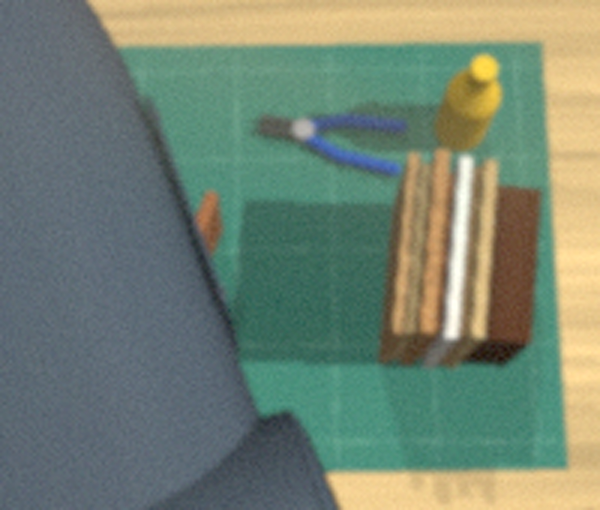

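```bash
cat > fit.py <<'E'
from h import *
from scipy.optimize import least_squares
def fit(fs,pts,x0):
  def res(p):
    Rm=Rbody(p[2],0);t=np.array([p[0],p[1],0]);r=[]
    for n,L in pts.items():
        P=np.array([a for a,_ in L],float)
        r.append((proj(fs[n],P@Rm.T+t)-np.array([b for _,b in L])).ravel())
    return np.concatenate(r)
  s=least_squares(res,x0,loss='soft_l1');return s.x,np.round(res(s.x),1)
E
python3 - <<'E'
from fit import *
fs={n:grab_frame(n) for n in("side","top")}
c3=lambda x,y,ox,oy:((x+.5)/3+ox-.5,(y+.5)/3+oy-.5)
S=lambda x,y:c3(x,y,260,120); T=lambda x,y:c3(x,y,230,90)
x,r=fit(fs,{"side":[((0,50,110),S(151,184)),((0,-50,110),S(242,176)),((0,50,0),S(151,270)),((0,-50,0),S(240,258))]},[527,76,1.2])
print("bookend",x,np.degrees(x[2]),r)
# row: origin mid face, x normal -> same yaw convention
x,r=fit(fs,{"side":[((0,85,150),S(215,267)),((0,-85,150),S(391,227)),((0,85,0),S(210,395))],"top":[((0,-85,150),T(409,153)),((0,85,150),T(393,331)),((0,85,0),T(380,360))]},[513,-106,1.46])
print("row",x,np.degrees(x[2]),r)
n=0
E
```

```text
bookend [532.64633701  87.32364717   1.23727623] 70.89070609860198 [ 0.2  0.2  0.6 -0.4 -0.3 -0.2 -0.5  0.3]
row [ 515.7797312  -106.84404877    1.44033352] 82.52503153689575 [ 0.4 -0.4 -5.2 -0.6 -0.  -1.6  1.4 -0.7  0.7  0.2 -0.2  0.5]
```

```bash
python3 - <<'E'
from fit import *
fs={n:grab_frame(n) for n in("side","top")}
c3=lambda x,y,ox,oy:((x+.5)/3+ox-.5,(y+.5)/3+oy-.5)
S=lambda x,y:c3(x,y,260,120); T=lambda x,y:c3(x,y,230,90)
x,r=fit(fs,{"side":[((0,85,150),S(215,267)),((0,85,0),S(210,395))],"top":[((0,-85,150),T(409,153)),((0,85,150),T(393,331)),((0,85,0),T(380,360))]},[513,-106,1.46])
print("row",x,np.degrees(x[2]),r)
b=[532.6,87.3,1.237]
out=[]
for n,(x0,x1,y0,y1) in {"side":(290,410,165,265),"top":(285,405,130,230)}.items():
    f=fs[n];k=6;im=cv2.resize(f["image"][y0:y1,x0:x1],None,fx=k,fy=k,interpolation=cv2.INTER_CUBIC);im=cv2.convertScaleAbs(im,alpha=1.4,beta=10)
    def poly(P,col):
        q=(proj(f,P)-[x0,y0]+.5)*k-.5;cv2.polylines(im,[q.astype(np.int32).reshape(-1,1,2)],True,col,1)
    for p,hw,h,col in((x,85,150,(255,0,255)),(b,50,110,(255,255,0))):
        Q=np.array([[0,-hw,0],[0,hw,0],[0,hw,h],[0,-hw,h]],float)@Rbody(p[2]).T+[p[0],p[1],0];poly(Q,col)
    cv2.imwrite(f"pics/{n}_ov.png",im)
E
```

```text
row [ 515.38284862 -105.00390113    1.46323039] 83.83692560165679 [ 0.3 -0.3 -0.2 -1.5  0.  -0.7  0.7  0.4 -0.1  0.7]
```

View pics/side_ov.png

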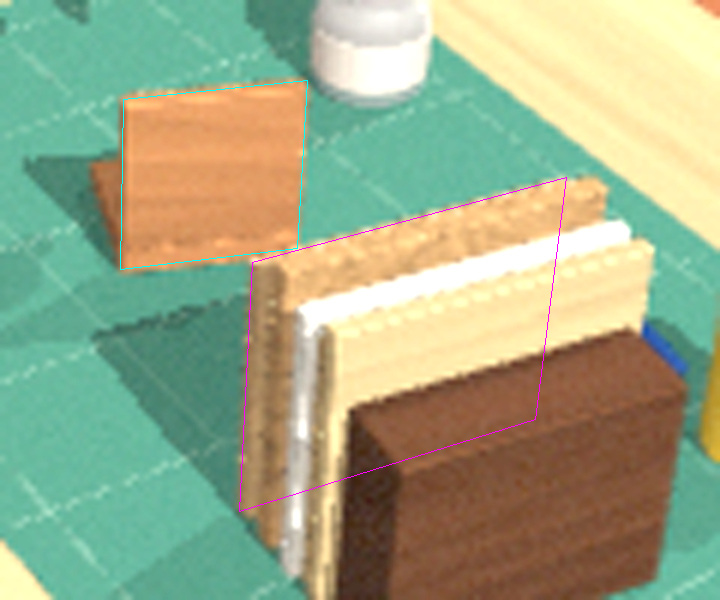

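View pics/top_ov.png

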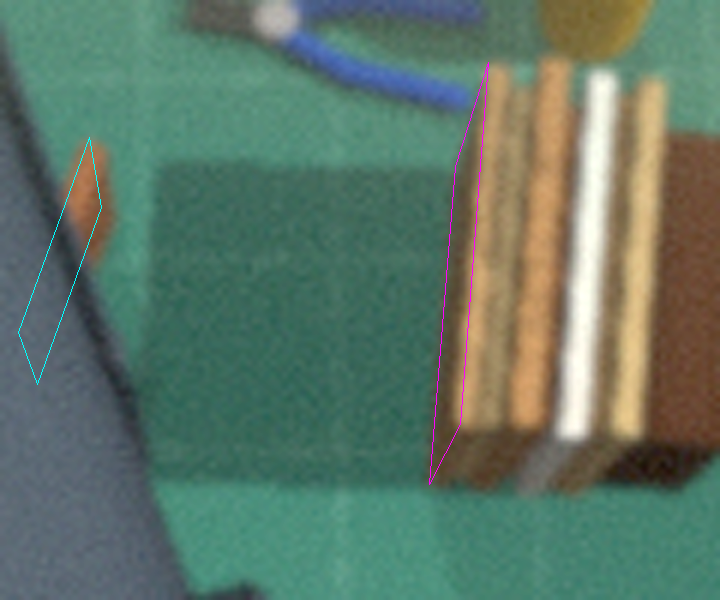

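```bash
python3 - <<'E'
from fit import *
fs={n:grab_frame(n) for n in("side","top")}
side=[((0,50,110),(310.2,181.2)),((0,-50,110),(340.9,178.6)),((0,50,0),(310.2,209.8)),((0,-50,0),(339.6,206))]
top=[((0,-50,110),(302.3,154)),((0,-50,0),(303.8,165.8))]
print(unproj(fs["top"],top[1][1],0),unproj(fs["side"],side[3][1],0),unproj(fs["top"],top[0][1],110),unproj(fs["side"],side[1][1],110))
print(fit(fs,{"side":side,"top":top},[527,76,1.2]))
# foot-bottom-left toe corner seen in side
x=fit(fs,{"side":side,"top":top},[527,76,1.2])[0]
print(proj(fs["side"],np.array([[90,50,0],[90,50,16]])@Rbody(x[2]).T+[x[0],x[1],0]))
E
```

```text
[5.74362849e+02 6.36422144e+01 2.27373675e-13] [ 5.81136407e+02  7.02290215e+01 -1.13686838e-13] [575.45643848  62.81060044 110.        ] [577.58587757  67.72383462 110.        ]
(array([530.29850734,  83.35871582,   1.17234836]), array([-0.2,  0.3,  0.4,  0.7, -0.7, -0. , -0.1,  1.4, -0.4, -0.3, -0.1,
       -0.6]))
[[305.55789991 194.34146009]
 [305.60348454 190.46201889]]
```

>>> send_rows --targets "0 0 0 1 4 -40 45; 0 0 0 0 0 -40 45; 0 0 0 0 0 -40 45; 0 0 0 0 0 -17 45; 0 0 0 0 0 -9 45; 0 0 0 0 0 0 45"

```text
time: 7.1
eef_pos: [571.9, 192.4, 7.9]
eef_rot: [0.824, 0.567, 0.0, 0.0]
contact_force: [-0.0, 0.5, -0.3]
finger_gap: 0.527
```

```bash
python3 look.py e
```

```text
7.2 [572.4 192.6   8.6] [-0.5  0.2 -0.4]
```

View pics/side_e.png

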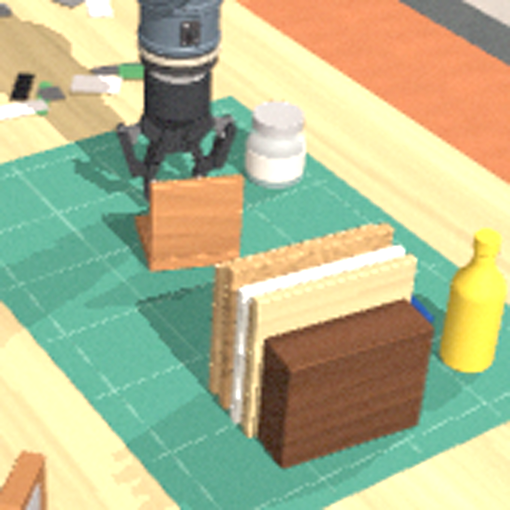

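>>> send_rows --targets "0 0 0 0 0 -4 45; 0 0 0 -3 -8 0 45; 0 0 0 -3 -8 0 45; 0 0 0 -3 -8 0 45; 0 0 0.0175 -2.1 -9 0 45; 0 0 0.0175 -2.1 -9 0 45; 0 0 0.0175 -2.1 -9 0 45; 0 0 0.0175 -2.1 -9 0 45; 0 0 0.0175 -2.1 -9 0 45; 0 0 0.0175 -2.1 -9 0 45; 0 0 0 0 0 0 45"

```text
time: 8.57
eef_pos: [549.6, 113.4, 3.2]
eef_rot: [0.793, 0.609, -0.0, 0.0]
contact_force: [-0.5, 0.2, 1.6]
finger_gap: 0.526
```

```bash
python3 look.py f
```

```text
8.675 [549.7 114.1   3.2] [-0.1 -0.6 -0.3]
```

View pics/side_f.png

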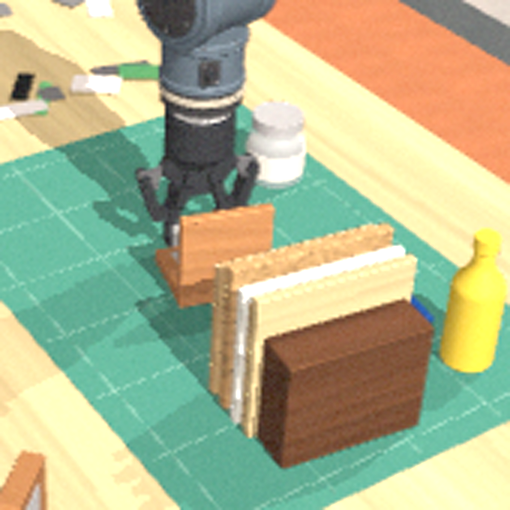

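```bash
python3 - <<'E'
from fit import *
fs={n:grab_frame(n) for n in("side","top")}
c3=lambda x,y,ox,oy:((x+.5)/3+ox-.5,(y+.5)/3+oy-.5)
S=lambda x,y:c3(x,y,260,120)
x,r=fit(fs,{"side":[((0,50,110),S(181,218)),((0,-50,110),S(273,206)),((0,50,0),S(181,306))]},[522,15,1.3])
print(x,np.degrees(x[2]),r)
f=fs["side"];x0,x1,y0,y1=290,410,150,250;k=6
im=cv2.resize(f["image"][y0:y1,x0:x1],None,fx=k,fy=k,interpolation=cv2.INTER_CUBIC);im=cv2.convertScaleAbs(im,alpha=1.4,beta=10)
for b in B:
    q=(proj(f,b@Rbody(x[2]).T+[x[0],x[1],0])-[x0,y0]+.5)*k-.5
    cv2.polylines(im,[cv2.convexHull(q.astype(np.int32))],True,(255,255,0),1)
cv2.imwrite("pics/side_f2.png",im)
E
```

```text
[525.89331528  20.38105218   1.30327947] 74.67241333106864 [ 0.2  0.4  0.5 -0.3 -0.8 -0.1]
```

View pics/side_f2.png

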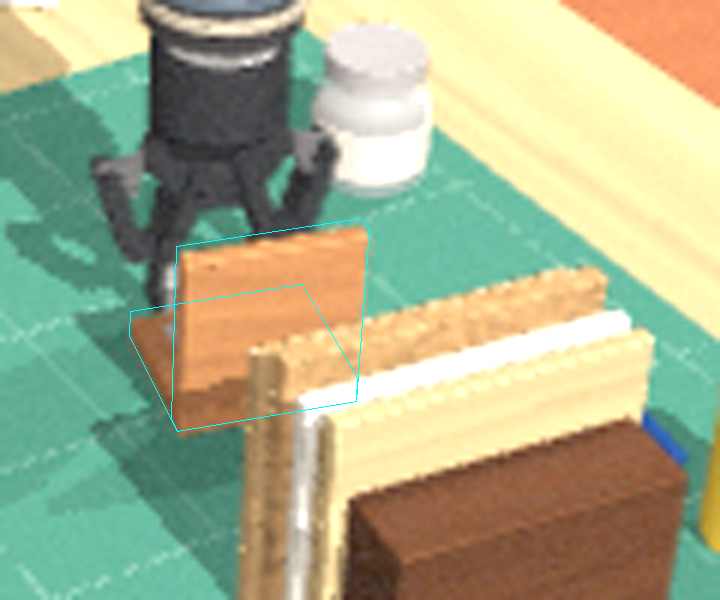

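View pics/top_f.png

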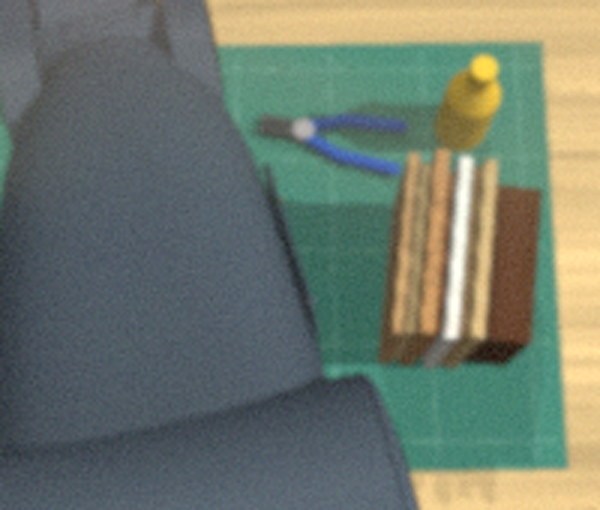

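The toe is flush on the fingers, with yaw about 75° for both. I'll continue.

>>> send_rows --targets "0 0 0.0153 -2.1 -9 0 45; 0 0 0.0153 -2.1 -9 0 45; 0 0 0.0153 -2.1 -9 0 45; 0 0 0.0153 -2.1 -9 0 45; 0 0 0.0153 -2.1 -9 0 45; 0 0 0.0153 -2.1 -9 0 45; 0 0 0.0153 -2.1 -9 0 45; 0 0 0.0153 -2.1 -9 0 45; 0 0 0.0153 -2.1 -9 0 45; 0 0 0.0153 -2.1 -9 0 45; 0 0 0 0 0 0 45"

```text
time: 10.15
eef_pos: [528.8, 23.6, 3.4]
eef_rot: [0.744, 0.668, -0.0, 0.0]
contact_force: [0.1, 0.2, 0.8]
finger_gap: 0.53
```

```bash
python3 look.py g
```

```text
10.25 [529.1  24.3   3.4] [ 0.8  0.1 -0.5]
```

View pics/side_g.png

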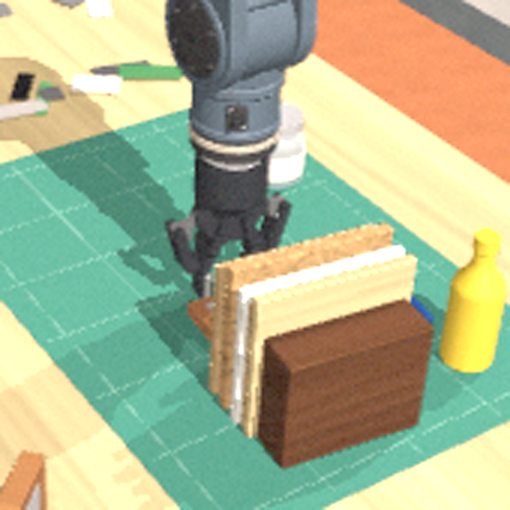

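View pics/top_g.png

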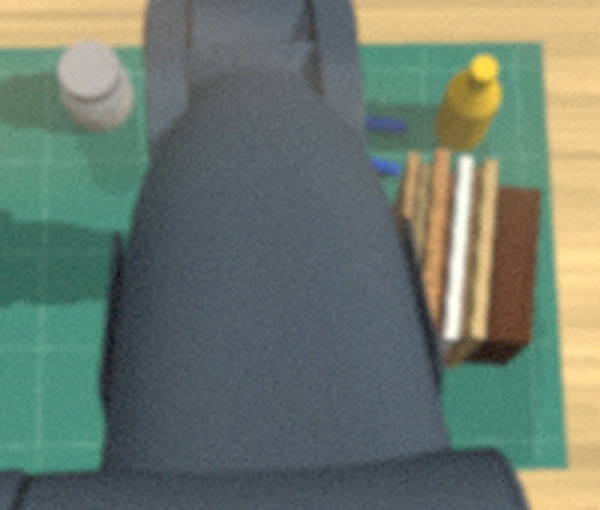

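>>> send_rows --targets "0 0 0 -0.5 -5 0 45; 0 0 0 -0.5 -5 0 45; 0 0 0 -0.5 -5 0 45; 0 0 0 -0.4 -4 0 45; 0 0 0 0 0 0 45"

```text
time: 10.88
eef_pos: [527.0, 4.9, 3.3]
eef_rot: [0.744, 0.668, -0.0, 0.0]
contact_force: [-0.6, 0.4, 0.5]
finger_gap: 0.528
```

>>> send_rows --targets "0 0 0 -0.2 -2 0 45; 0 0 0 -0.2 -2 0 45; 0 0 0 -0.2 -2 0 45"

```text
time: 11.25
eef_pos: [526.4, -0.7, 3.3]
eef_rot: [0.744, 0.668, -0.0, -0.0]
contact_force: [-0.9, 1.9, -0.5]
finger_gap: 0.528
```

>>> send_rows --targets "0 0 0 -0.15 -1.5 0 45; 0 0 0 -0.1 -1 0 45; 0 0 0 -0.1 -1 0 45"

```text
time: 11.62
eef_pos: [526.7, -2.6, 3.4]
eef_rot: [0.744, 0.669, 0.002, -0.001]
contact_force: [4.6, 18.8, -2.5]
finger_gap: 0.532
```

Contact with the row at about 19 N. I'll back off, close the fingers, then press at the middle of the toe so the upright seats itself flat.

>>> send_rows --targets "0 0 0 0.8 8 0 45; 0 0 0 0.4 4 5 45; 0 0 0 0 0 0 0; 0 0 0 0 0 0 0; 0 0 0 0 0 0 0; 0 0 0 0 0 0 0; 0 0 0 0 0 0 0"

```text
time: 12.5
eef_pos: [527.2, 7.8, 8.3]
eef_rot: [0.744, 0.668, -0.0, 0.0]
contact_force: [-0.2, 0.0, -0.3]
finger_gap: 0.002
```

```bash
python3 look.py h; python3 -c "
from workcell import *;s=observe();print(s['finger_gap'],s['eef_rot'])"
```

```text
12.6 [527.2   7.8   8.3] [ 0.  -0.2  0.2]
0.002340285074438236 [ 7.43930206e-01  6.68257320e-01 -4.97826836e-05 -2.46772151e-05]
```

View pics/side_h.png

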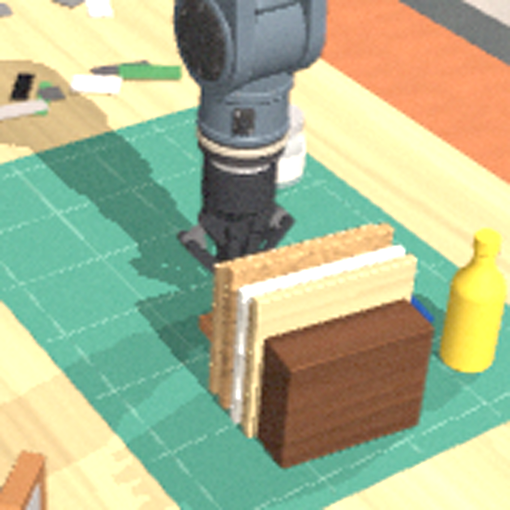

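>>> send_rows --targets "0 0 0 -0.4 -4 -1 0; 0 0 0 -0.4 -4 -1 0; 0 0 0 -0.2 -2 0 0; 0 0 0 -0.1 -1.3 0 0"

```text
time: 13.1
eef_pos: [526.6, -2.9, 6.3]
eef_rot: [0.744, 0.668, 0.001, -0.0]
contact_force: [4.0, 10.4, -5.8]
finger_gap: 0.002
```

>>> send_rows --targets "0 0 0 -0.1 -1 0 0; 0 0 0 -0.1 -1 0 0; 0 0 0 0 0 0 0"

```text
time: 13.48
eef_pos: [526.6, -3.0, 6.4]
eef_rot: [0.743, 0.669, 0.002, -0.002]
contact_force: [4.5, 21.1, -4.3]
finger_gap: -0.003
```

>>> send_rows --targets "0 0 0 -0.1 -1 0 0; 0 0 0 0 0 0 0"

```text
time: 13.72
eef_pos: [526.6, -3.1, 6.4]
eef_rot: [0.743, 0.669, 0.003, -0.002]
contact_force: [5.3, 28.2, -4.6]
finger_gap: 0.004
```

>>> send_rows --targets "0 0 0 0.5 5 0 0; 0 0 0 1.5 15 0 0; 0 0 0 2 20 20 0; 0 0 0 0 20 50 0; 0 0 0 0 30 50 0; 0 0 0 0 40 40 0; 0 0 0 -20 50 20 0; 0 0 0 -30 50 0 0; 0 0 0 -40 45 0 0; 0 0 0 -40 45 0 0; 0 0 0 -40 40 0 0; 0 0 0 -40 30 0 0; 0 0 0 -40 20 0 0; 0 0 0 0 0 0 0"

```text
time: 15.48
eef_pos: [277.3, 404.9, 186.4]
eef_rot: [0.743, 0.67, -0.0, -0.0]
contact_force: [1.2, -1.2, -0.2]
finger_gap: 0.002
```

```bash
python3 look.py i; python3 - <<'E'
import numpy as np,cv2
for n,(x0,x1,y0,y1) in {"top":(300,420,110,210)}.items():
    im=np.load(f"{n}_i.npy")[y0:y1,x0:x1]
    cv2.imwrite(f"pics/{n}_i2.png",cv2.convertScaleAbs(cv2.resize(im,None,fx=6,fy=6,interpolation=cv2.INTER_CUBIC),alpha=1.4,beta=10))
E
```

```text
15.575 [279.5 403.9 186.4] [ 0.6 -1.   0.5]
```

View pics/side_i.png

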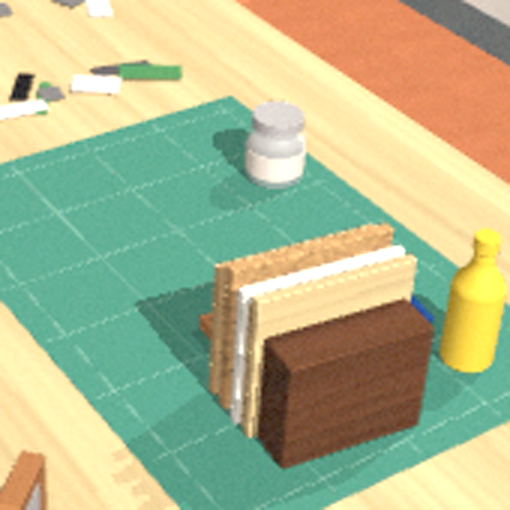

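View pics/top_i2.png

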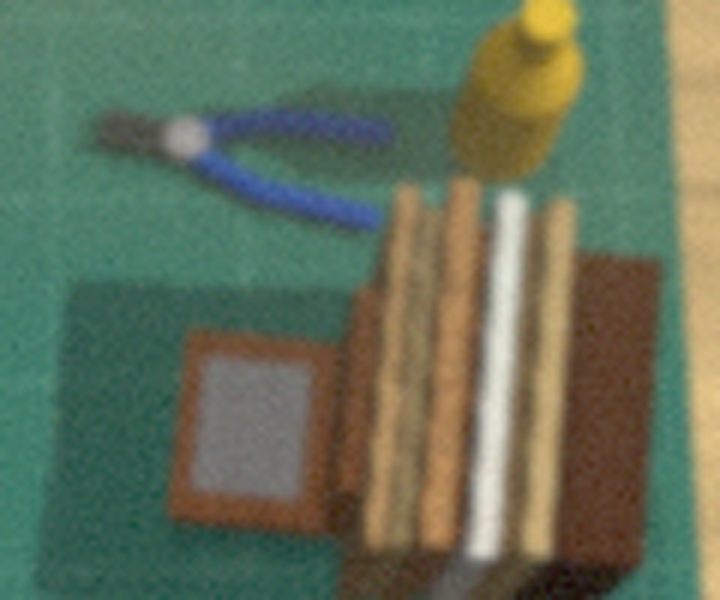

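```bash
python3 - <<'E'
from fit import *
fs={n:grab_frame(n) for n in("side","top")}
c=lambda x,y:((x+.5)/6+300-.5,(y+.5)/6+110-.5)
f=fs["top"]
x,r=fit(fs,{"top":[((90,-50,16),c(190,330)),((90,50,16),c(170,519)),((12,-50,110),c(360,288))]},[515,-105,1.46])
print("bookend",x,np.degrees(x[2]),r)
rw=np.array([515.4,-105,1.463])
rx,rr=fit(fs,{"top":[((0,-85,150),c(397,184)),((0,85,150),c(366,548))]},rw);print("row top-only",rx,np.degrees(rx[2]),rr)
for w in(rw,rx):
    n=np.array([np.cos(w[2]),np.sin(w[2])]);t=np.array([-n[1],n[0]]);d=x[:2]-w[:2];print("gap",d@n,"lateral",d@t)
im=cv2.convertScaleAbs(cv2.resize(f["image"][110:210,300:420],None,fx=6,fy=6,interpolation=cv2.INTER_CUBIC),alpha=1.4,beta=10)
for p in ([517,-103.5,rw[2]],x):
  for b in B:
    q=(proj(f,b@Rbody(p[2]).T+[p[0],p[1],0])-[300,110]+.5)*6-.5
    cv2.polylines(im,[cv2.convexHull(q.astype(np.int32))],True,(255,255,0) if p is x else (0,255,255),1)
cv2.imwrite("pics/top_j.png",im)
E
```

```text
bookend [ 511.93793132 -105.16922206    1.45099675] 83.13598979581535 [ 0.  0. -0.  0. -0. -0.]
row top-only [ 514.35269577 -103.50101356    1.45608412] 83.42747453475185 [-0.   0.1  0.  -0.1]
gap -0.5407157688717904 lateral 3.4237672417379015
gap -1.9336405029333195 lateral 2.2079495862598293
```

View pics/top_j.png

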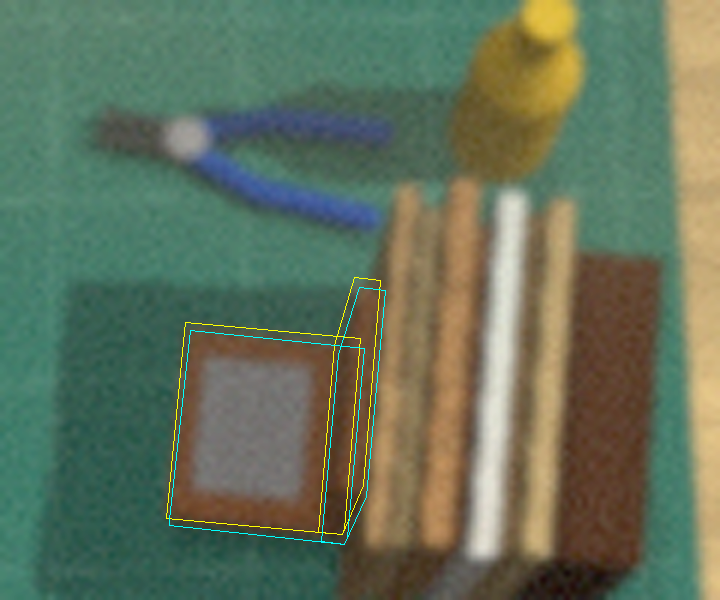

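The pose fits put the upright flat on the board: gap about 0 within error, yaw within about 0.7° and about 3 mm off centre. The glue, jar and pliers look unmoved, and the arm is clear of everything. I'll hand in.

```bash
python3 -c "
from workcell import *;print(sign_off())"
```

```text
the job is handed in; nothing more can be done
None
```

The bookend stands upright on its foot with its upright against the last board of the row. I handed it in at about 16 s of the 51 s allowed.

**What I did:**
- I picked the small brown bookend on the mat rather than the large brown or orange one.
- With the fingers spread, I pushed the plate side of the foot away from the row until the bookend fell onto its foot.
- I then pushed it along the bench by its toe, turning it about 15° to line up with the row.
- Last, I pressed the middle of the toe with closed fingers, up to about 28 N, and moved the arm clear.

**Last checks:**
- **Contact:** During the final press the toe moved only about 0.2 mm as the force rose from 10 to 28 N, so the bookend was seated against the board. I inferred flat contact from this and the picture fit, and did not probe each side separately.
- **Position:** The top-camera fit put its angle within about 0.7° of the board and its middle about 3 mm off the board's middle. Its full 100 mm width is therefore on the 170 mm face.
- **Disagreement:** The fitted gap came out at −0.5 to −1.9 mm, which is impossible physically but within the roughly 2 mm calibration error. Mid-job, the side and top cameras also differed by up to about 9 mm on one corner of the bookend.
- **Other objects:** The glue bottle, jar and pliers look unmoved by eye in the pictures.

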